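# Step the dish carousel back one notch

### The job

The dish carousel has been stepped one station too far. With a fingertip, push the pawl's upright ball lever over so that the pawl lifts out of its notch and stays up; push the wheel backward (clockwise seen from above) by one notch, by one of its upright pegs; then tip the pawl down again so that it sits fully in that next notch. Nothing is picked up, and the other things on the table stay where they are.

Things in the scene. Friction and masses are not known exactly. Their poses are not given: they have to be found in the camera images.
- carousel: Fixed base of the Petri-dish carousel; origin on the wheel's vertical axis at table height. Grey base plate 200 x 200 mm, 14 mm high. On it turns a flat aluminium wheel 250 mm across carrying 8 dish wells (one empty). The pawl stands at the base's +y side, on a grey post 20 mm (x) by 12 mm (y), 76 mm high, centred at x = 66, y = 134 mm in this frame.
- deck (a point): Centre of the wheel's top face (deck), 45 mm above the table. 8 upright steel pegs, 12 mm across, rise 36 mm from the deck on a 96 mm radius; between them, on a 75 mm radius, seven closed 55 mm dishes stand 6 mm above it. The hub is 44 mm across and rises 22 mm.
- notch (a point): Fixed point at deck height on the tooth ring (114 mm radius), under the lowered nose. The ring (106 to 122 mm radius) has 8 saw teeth 10 mm high, 45 degrees apart: each has a steep face at its clockwise end and a ramp falling counter-clockwise. Between a ramp's foot and the next face lies a flat notch 32 mm long.
- wheel (a joint): Wheel angle, rad; grows as it turns backward (clockwise from above). Pegs stand at 22.5 + 45 k degrees minus this angle, counter-clockwise from the base's +x. At 0 a steep face meets the lowered nose and blocks it; starts just below 0. One notch is 0.785; the pawl sits fully in the next notch from about 0.6 to 0.785. Stiff bearing (2 N at a peg): the wheel stays where it is left.
- pawl (a joint): Pawl angle, rad: 0 fully down, 1.4 fully lifted. It works by weight alone: push the ball towards the base's +x to lift the arm; beyond about 0.8 it falls over to 1.4 and stays up, the arm standing steeply (end 70 mm above the pivot), the ball lying to +x at about 10 mm above pivot height. Push the raised arm towards -x to bring it back; below about 0.7 it drops to 0 by itself.
- pawl_pivot (a point): Fixed point on the pawl's pivot, at x = 66, y = 114, z = 67 mm in the base's frame; pivot axis along the base's y. With the pawl down, a level steel arm (10 mm thick, 12 mm wide) runs 74 mm from here towards the base's -x, and a lever 8 mm square rises 50 mm to the ball.
- pawl_ball (a point): Centre of the steel ball, 24 mm across, on the pawl's lever; 50 mm straight above the pivot when the pawl is down. Moves with the pawl.
- pawl_nose (a point): Underside of the pawl's nose (12 mm square), 66 mm from the pivot along the arm and 21 mm below it. Moves with the pawl.
- burner: Bystander, loose: glass spirit burner, 66 mm across, 64 mm high; origin at the centre of its underside. Leave alone.
- dish_stack: Bystander, loose: stack of five closed 57 mm dishes, 73 mm high; origin at the centre of its underside. Leave alone.
- reagent: Bystander, loose: small amber bottle, 38 mm across, 70 mm high; origin at the centre of its underside. Leave alone.
- tape_roll: Bystander, loose: roll of sealing tape lying flat, 52 mm across, 18 mm high; origin at the centre of its underside. Leave alone.
- spray: Bystander, loose: spray bottle, 68 mm across, 164 mm high; origin at the centre of its underside. Leave alone.
- swab_cup: Bystander, loose: white cup of swabs, 68 mm across, 140 mm high over the sticks; origin at the centre of its underside. Leave alone.
- marker: Bystander, loose: black marker pen lying on the table, 16 mm thick, 146 mm long; origin at the centre of its underside. Leave alone.

How it is judged:
By the outcome, as a careful person would: the job done as asked, in the order asked, and still so for the second after the job is handed in, with the robot touching nothing.
It also fails if it takes over 54 s, if anything falls off the work surface, if the arm or the gripper's body presses on something with over 40 N, if the wrist force passes 120 N, or if a joint passes its speed limit or range.

### The arm

A 6-joint arm with a two-finger parallel gripper is mounted at the origin on the work surface. World frame = base frame: x ahead of the robot, y to its left, z up, the work surface at z = 0. Lengths are in mm, angles in rad, forces in N, time in s.
With the tool pointing down it reaches from about 300 to 950 mm from the base axis. Payload 3.1 kg.
Tool frame: the origin (TCP) lies on the centre line of the jaws, within the pads' length; the fingertips stand 25 mm ahead of it and the grasp point (between the pads) lies 6 mm ahead of it; y points along the fingers, x is the direction in which the jaws open and shut, and the axes are right-handed (so a half turn about y gives the same grasp; the last joint's range is limited). The gripper opens to 85 mm and grips with 20 to 120 N. Pads are 22 mm wide; open, the fingers measure 114 mm over their backs; the gripper's body (76 mm by 85 mm) begins 54 mm behind the grasp point. The pads swing forward as they close: fully open they stand 13 mm farther back than shut.
Start: joints at [-1.399, 0.308, 1.634, -0, 1.2, -0.07], TCP at [149.629, -606.831, 256.272] pointing down, gripper open.
Joint ranges: [-3.06, 3.06], [-0.79, 1.96], [0.05, 2.63], [-1.19, 4.34], [0.05, 2.64], [-2.94, 2.94]. Speed limits (rad/s): [2.79, 2.79, 3.14, 3.14, 3.14, 3.14].

### API

Orientations are given as a unit quaternion [w, x, y, z].
In Python, from plant import env gives the robot as it stands. The module is installed in compiled form; this text tells all that it offers. Calls block until the motion is done:
- env.movep(position, orientation): joint-space move of the TCP to a pose.
- env.movel(position, rotation=None, rate=150, max_force=None): straight line of the TCP; rotation=None keeps the orientation; rate is the mean speed in mm/s. With max_force (N) it stops when the force on the tool has changed by that much, and returns True; else False.
- env.move_joints(angles): joint-space move.
- env.gripper_open() and env.clamp(grasp_force=None): open the fingers fully, or close them until they stop; grasp_force is the grip in N (None keeps the last).
- env.sleep(seconds).
- env.ik(position, orientation): joint angles nearest the present ones, or None.
- env.capture(name): name is "scene" or "top" or "wrist"; returns the picture (480x640x3 uint8, blue, green, red); there is no depth.
- env.get_calibration(name): a dict with "fx", "fy", "cx", "cy" (pixels), "view" (4x4, takes a point from world to camera coordinates). Camera axes: x right, y up, looking along -z (the intrinsics and any distortion apply to the point x, -y, -z); pixel columns grow to the right and rows downward; lengths in mm; the calibration is good to about 2 mm. The wrist camera is an equidistant fisheye: a pixel r from the principal point sees the ray r / f radians off the axis. A picture is of the moment at which its call begins: read the wrist's pose just before it. get_calibration takes no time and is no camera call; for the wrist camera it gives the pose at the moment of the call.
A pose or a line that the arm cannot do raises env.MotionError and nothing moves.
- env.finish_job(): hands the job in, once; it reports no verdict.
Readings, each from a call of its own:
- env.read_time(): time.
- env.read_qpos(): joint angles.
- env.read_joint_velocities(): joint speeds.
- env.read_joint_efforts(): joint torques, N m.
- env.read_tcp_pos(): TCP position.
- env.read_tool_rot(): TCP orientation.
- env.read_ft_force(): force on the tool from outside, world axes, zero at the start.
- env.read_wrist_torque(): the same for the moment, N m.
- env.read_width(): finger opening in mm.
Only numpy, scipy, OpenCV 4.12 (cv2) and the standard library are available. Lean on these libraries where they do the work, as an engineer would, in place of code of your own. Each camera call takes 0.05 s, during which the arm holds its last target.

## Working session

There is one attempt and no reset: what is moved stays moved. The work goes in short steps, each a Python script; the robot and the scene stay as the last script left them, time stands still between calls to the robot, and variables do not carry over. Pictures are saved under pics/ and viewed, and the job is handed in when it is done.

```bash
mkdir -p pics
python3 - <<'E'
from plant import env
import cv2,numpy as np
np.set_printoptions(suppress=True,precision=3)
for n in ["scene","top"]:
    cv2.imwrite(f"pics/{n}0.png",env.capture(n)); c=env.get_calibration(n); print(n,{k:np.array(v) for k,v in c.items()})
print(env.read_time(),env.read_tool_rot(),env.read_width())
E
```

```text
scene {'fx': array(553.506), 'fy': array(553.506), 'cx': array(322.212), 'cy': array(239.345), 'view': array([[   -0.683,     0.731,     0.011,   369.037],
       [   -0.555,    -0.528,     0.642,   284.166],
       [    0.475,     0.432,     0.767, -1662.822],
       [    0.   ,     0.   ,     0.   ,     1.   ]])}
top {'fx': array(442.323), 'fy': array(442.323), 'cx': array(313.464), 'cy': array(241.414), 'view': array([[   -0.032,    -0.999,     0.003,    36.809],
       [    0.975,    -0.03 ,     0.219,  -599.14 ],
       [   -0.218,     0.01 ,     0.976, -1226.287],
       [    0.   ,     0.   ,     0.   ,     1.   ]])}
0.1 [ 0.557 -0.556  0.437 -0.435] 85.72115816043127
```

View pics/scene0.png

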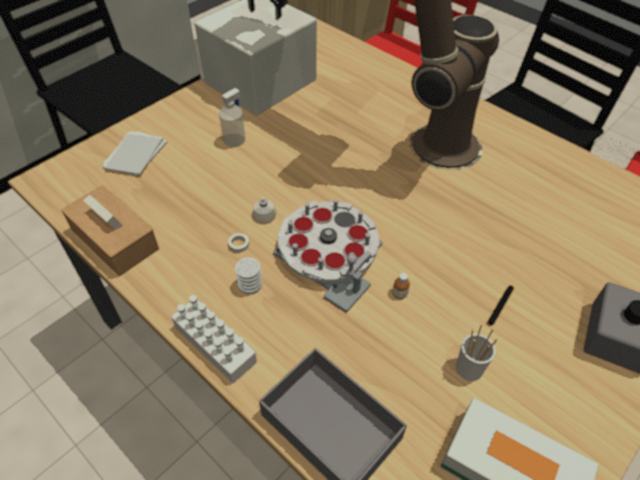

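View pics/top0.png

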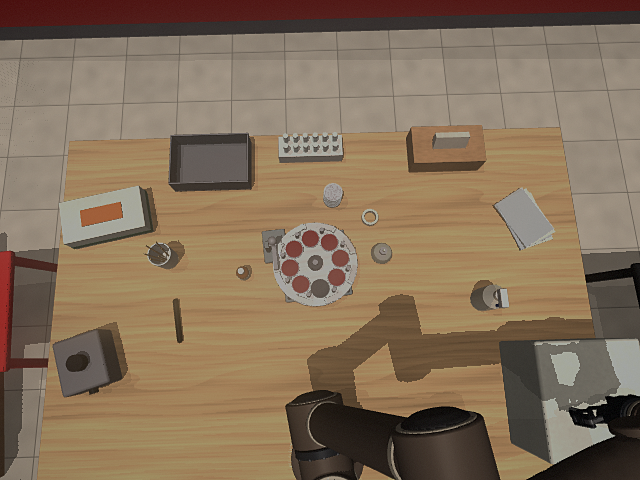

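The top view shows the carousel hub at about (315,263) and the pawl at its left (270,245). I'll zoom in and compute rough positions.

```bash
cat > h.py <<'E'
import numpy as np,cv2
from scipy.spatial.transform import Rotation as R
np.set_printoptions(suppress=True,precision=2)
def ray(c,u,v,fish=False):
    x=np.array([(u-c["cx"])/c["fx"],(v-c["cy"])/c["fy"]])
    if fish:
        th=np.linalg.norm(x); d=np.array([*(x/max(th,1e-9)*np.sin(th)),np.cos(th)])
    else: d=np.array([*x,1.])
    d=d*[1,-1,-1]
    V=np.array(c["view"]); Rm=V[:3,:3]; o=-Rm.T@V[:3,3]
    d=Rm.T@d
    return o,d/np.linalg.norm(d)
def plane(c,u,v,z,fish=False):
    o,d=ray(c,u,v,fish); return o+d*(z-o[2])/d[2]
def proj(c,P,fish=False):
    V=np.array(c["view"]); p=(V[:3,:3]@np.asarray(P,float)+V[:3,3])*[1,-1,-1]
    if fish:
        r=np.hypot(p[0],p[1]); th=np.arctan2(r,p[2]); q=p[:2]/max(r,1e-9)*th
    else: q=p[:2]/p[2]
    return np.array([q[0]*c["fx"]+c["cx"],q[1]*c["fy"]+c["cy"]])
def quat(xdir,zdir):  # tool x (jaw dir), z dir ; returns wxyz
    z=np.array(zdir,float);z/=np.linalg.norm(z);x=np.array(xdir,float);x-=z*(x@z);x/=np.linalg.norm(x)
    q=R.from_matrix(np.c_[x,np.cross(z,x),z]).as_quat(); return [q[3],q[0],q[1],q[2]]
E
python3 - <<'E'
from h import *
from plant import env
ct=env.get_calibration("top");cs=env.get_calibration("scene")
print("hub",plane(ct,315.5,262,67),plane(cs,328,235,67))
for n,p in dict(stack=(333,190),tape=(370,216),burner=(381,252),reag=(244,271),cup=(158,255),spray=(490,295)).items(): print(n,plane(ct,*p,60))
w,x,y,z=env.read_tool_rot(); print(R.from_quat([x,y,z,w]).as_matrix())
cw=env.get_calibration("wrist");V=np.array(cw["view"]);print(cw["fx"],cw["cx"],cw["cy"],-V[:3,:3].T@V[:3,3],V[:3,:3]); print(env.read_tcp_pos())
s=cv2.imread("pics/scene0.png")[180:320,220:420]; t=cv2.imread("pics/top0.png")[170:320,220:420]
cv2.imwrite("pics/c0.png",cv2.resize(s,None,fx=4,fy=4,interpolation=2)); cv2.imwrite("pics/c1.png",cv2.resize(t,None,fx=4,fy=4,interpolation=2))
E
```

```text
hub [538.7   13.97  67.  ] [547.01  24.22  67.  ]
stack [758.34 -46.11  60.  ]
tape [ 673.6 -152.8   60. ]
burner [ 563.55 -178.41   60.  ]
reag [520.03 221.4   60.  ]
cup [574.99 471.83  60.  ]
spray [ 428.53 -482.19   60.  ]
[[ 0.24 -0.    0.97]
 [-0.97  0.    0.24]
 [-0.   -1.    0.  ]]
371.64829954431775 321.4204477486824 235.6897046817242 [ 226.72 -587.32  372.87] [[ 0.24 -0.97 -0.  ]
 [ 0.92  0.23 -0.31]
 [ 0.3   0.07  0.95]]
[ 149.5  -606.13  255.17]
```

View pics/c0.png

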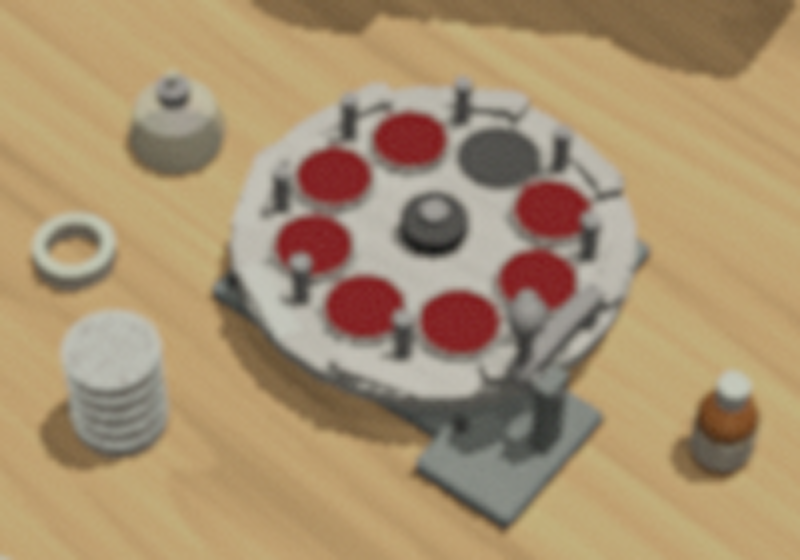

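View pics/c1.png

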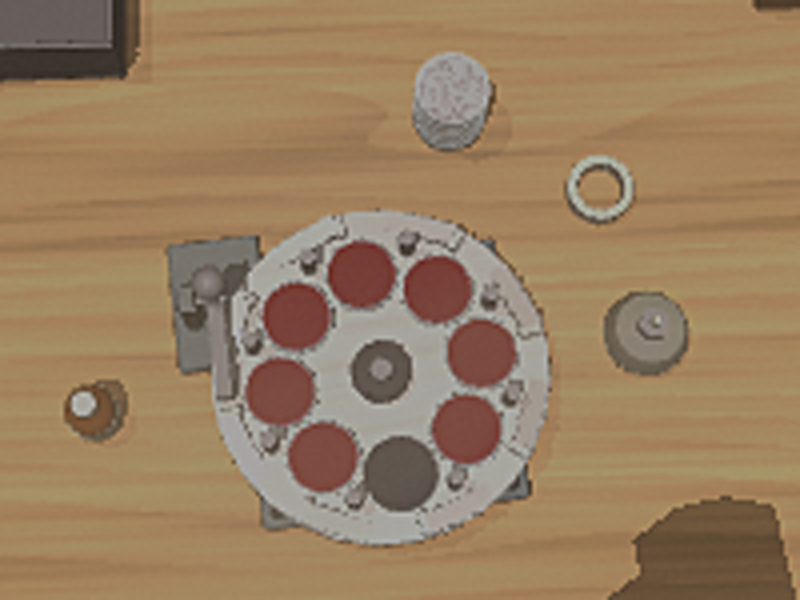

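Tool +y is the approach direction. The crops show the base roughly aligned with world, with the pawl arm pointing to −x. I'll take close wrist views from above.

```bash
cat >> h.py <<'E'
def q_down(zx,zy):  # tool y down, tool z = horizontal dir
    z=np.array([zx,zy,0.]);z/=np.linalg.norm(z);y=np.array([0,0,-1.]);x=np.cross(y,z)
    q=R.from_matrix(np.c_[x,y,z]).as_quat(); return [q[3],q[0],q[1],q[2]]
E
python3 - <<'E'
from h import *
from plant import env
import pickle
out=[]
env.movep([470,40,230],q_down(1,0))
print(env.read_time(),env.read_qpos())
for i,p in enumerate([(470,40,230),(430,-20,230)]):
    if i: env.movel(p)
    env.sleep(0.2)
    c=env.get_calibration("wrist"); im=env.capture("wrist"); cv2.imwrite(f"pics/w{i}.png",im); out.append(c)
    V=np.array(c["view"]);print(-V[:3,:3].T@V[:3,3])
pickle.dump(out,open("cal.pkl","wb"));print(env.read_time())
E
```

```text
2.6583 [-0.01  0.04  2.01 -0.    1.1   1.56]
[549.62  39.56 347.71]
[509.92 -19.32 347.83]
3.7917
```

View pics/w0.png

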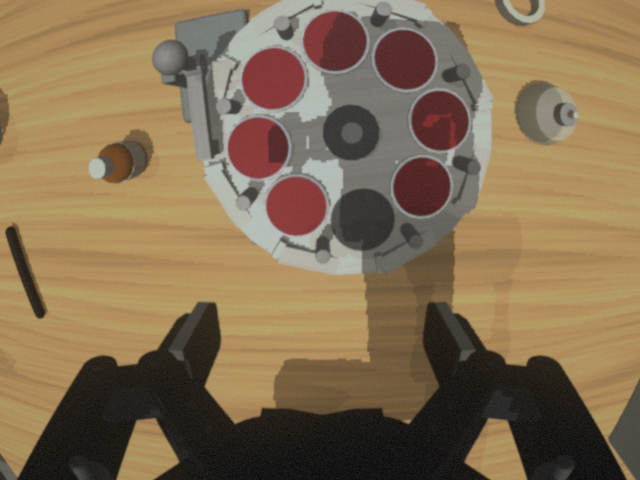

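View pics/w1.png

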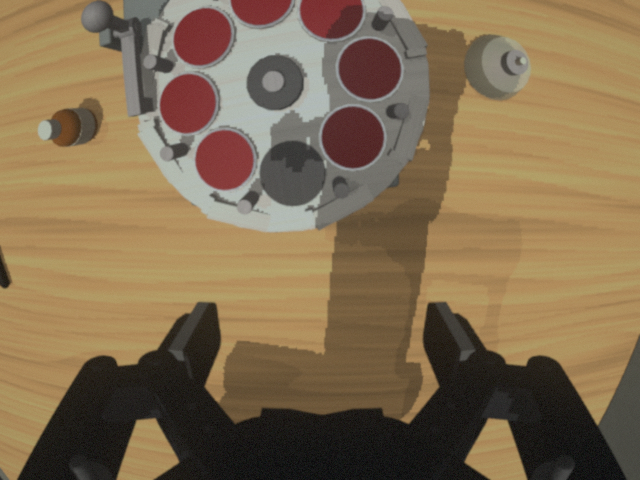

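Both wrist views are clear. In w0 the hub top is about (351,131), the ball (170,57), and the seven red dishes are separate. I'll fit the frame.

```bash
cat > meas.py <<'E'
from h import *
def dishes(im,c,z=51):
    b,g,r=[im[...,i].astype(int) for i in range(3)]
    m=((r>60)&(r>1.9*g)&(r>1.9*b)).astype(np.uint8)*255
    m=cv2.morphologyEx(m,cv2.MORPH_CLOSE,np.ones((5,5)))
    cs,_=cv2.findContours(m,cv2.RETR_EXTERNAL,cv2.CHAIN_APPROX_NONE); P=[]
    for k in cs:
        if cv2.contourArea(k)<1000: continue
        x,y,w,h=cv2.boundingRect(k)
        if y<=1: continue
        (u,v),(a,bb),_=cv2.fitEllipse(cv2.convexHull(k)); 
        if min(a,bb)/max(a,bb)<.85: print("odd",u,v,a,bb)
        P.append(plane(c,u,v,z,True)[:2])
    P=np.array(P)
    A=np.c_[2*P,np.ones(len(P))]; s=np.linalg.lstsq(A,(P**2).sum(1),rcond=None)[0]
    ctr=s[:2]; d=P-ctr
    a=np.degrees(np.arctan2(d[:,1],d[:,0]))
    return ctr,np.hypot(*d.T),np.sort(a),np.degrees(np.angle(np.exp(1j*np.radians(a)*8).mean()))/8
def tri(obs):
    A=np.zeros((3,3));b=np.zeros(3)
    for c,u,v,f in obs:
        o,d=ray(c,u,v,f);M=np.eye(3)-np.outer(d,d);A+=M;b+=M@o
    return np.linalg.solve(A,b)
E
python3 - <<'E'
from meas import *
import pickle
from plant import env
C=pickle.load(open("cal.pkl","rb"))
for i in (0,1): print(dishes(cv2.imread(f"pics/w{i}.png"),C[i]))
print("hub",plane(C[0],351,131,67,True),plane(C[1],273.5,82,67,True),tri([(C[0],351,131,1),(C[1],273.5,82,1)]))
print("ball",tri([(C[0],170,57,1),(C[1],97,17,1)]))
for i,(x0,y0,x1,y1) in enumerate([(140,0,260,180),(70,0,190,130)]):
    cv2.imwrite(f"pics/wc{i}.png",cv2.resize(cv2.imread(f"pics/w{i}.png")[y0:y1,x0:x1],None,fx=3.3,fy=3.3,interpolation=2))
E
```

```text
(array([540.16,  16.98]), array([74.41, 74.53, 74.58, 74.51, 74.41, 74.38, 74.6 ]), array([-125.62,  -80.82,  -35.91,    9.67,   54.3 ,   99.32,  144.29]), np.float64(9.319830369151964))
(array([539.94,  16.35]), array([74.59, 74.69, 74.68, 74.61, 74.64]), array([-125.87,  -80.84,   54.38,   99.29,  144.24]), np.float64(9.239892743543635))
hub [541.13  17.25  67.  ] [539.14  16.08  67.  ] [540.45  16.86  58.59]
ball [595.48 136.87 115.74]
```

View pics/wc0.png

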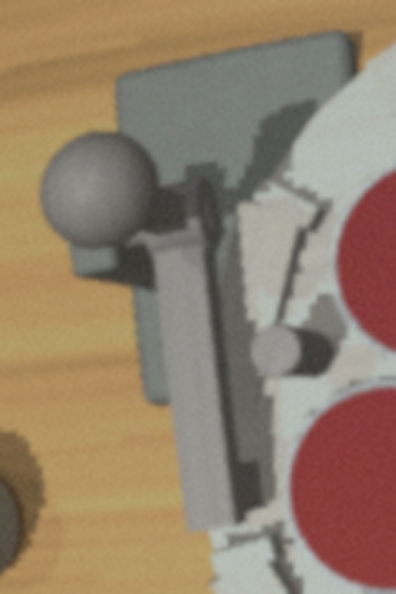

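```bash
cat > frame.py <<'E'
from meas import *
CTR=np.array([540.05,16.7]); 
ball=np.array([595.48,136.87])-CTR
YAW=np.arctan2(ball[1],ball[0])-np.arctan2(114,66)
bx=np.array([np.cos(YAW),np.sin(YAW)]);by=np.array([-bx[1],bx[0]])
def W(x,y,z): return [*(CTR+bx*x+by*y),z]
QB=q_down(*bx)
PEG0=np.radians(9.28+22.5)  # world peg angle mod 45 at start
E
python3 - <<'E'
from frame import *
import pickle
from plant import env
C=pickle.load(open("cal.pkl","rb"))
print("yaw",np.degrees(YAW))
a=plane(C[0],175.8,22.7,14,True);b=plane(C[0],244.5,9.7,14,True);e=a-b;print("edge yaw",np.degrees(np.arctan2(-e[0],e[1])),np.hypot(*e[:2]))
p=plane(C[0],140+212/3.3,527/3.3,72,True);print("arm end",p, "expect",W(-8,114,72))
env.clamp(30); print(env.read_width(),env.read_time())
c=env.get_calibration("wrist");t=env.read_tcp_pos();cv2.imwrite("pics/shut.png",env.capture("wrist"))
for d in (0,12,25,38): print(d,proj(c,t-[0,0,d],True))
for n,x,z in [("s",33,116),("e",81,116),("p3",90,125)]: print(n,W(x,114,z),env.ik(W(x,114,z),QB))
E
```

```text
yaw 5.306444846862897
edge yaw 4.393063779033685 66.20952711678366
arm end [521.86 129.06  72.  ] expect [np.float64(521.5412703541381), np.float64(129.47156967470303), 72]
0.07011447787130992 4.5583
0 [321.7 340.3]
12 [321.66 323.88]
25 [321.62 308.43]
38 [321.58 294.98]
s [np.float64(562.3655567234647), np.float64(133.2633558547532), 116] [ 0.16  0.39  1.84 -0.    0.91  1.64]
e [np.float64(610.1598432046275), np.float64(137.70252016310465), 116] [ 0.15  0.47  1.72 -0.    0.95  1.63]
p3 [np.float64(619.1212719198454), np.float64(138.53486347092056), 125] [ 0.15  0.47  1.7  -0.    0.97  1.63]
```

View pics/shut.png

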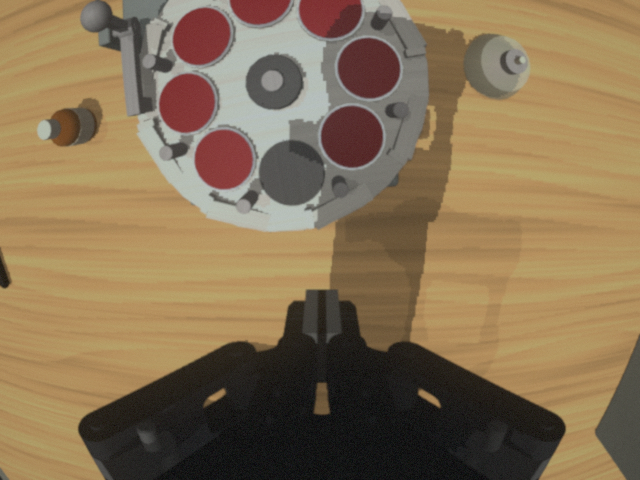

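The shut fingertips show at about (321,290), consistent with 25 mm ahead of the TCP. The frame agrees too: the pawl arm end is within 0.5 mm and the yaw is about 5.3°. Next I'll lift the pawl.

Run:
```python
from frame import *
from plant import env
env.movep(W(31,114,200),QB)
print(env.movel(W(31,114,116),rate=150,max_force=10))
print(env.movel(W(81,114,116),rate=70,max_force=25),env.read_tcp_pos(),env.read_ft_force())
env.sleep(0.5)
cv2.imwrite("pics/p1.png",env.capture("wrist"))
print(env.movel(W(81,114,210),rate=200,max_force=10),env.read_time())
cv2.imwrite("pics/p2.png",env.capture("wrist")); s=env.capture("scene")
cv2.imwrite("pics/p3.png",cv2.resize(s[180:320,220:420],None,fx=4,fy=4))
```

```text
False
False [609.85 137.69 115.81] [ 0.48  0.97 -0.14]
False 8.175
```

View pics/p1.png

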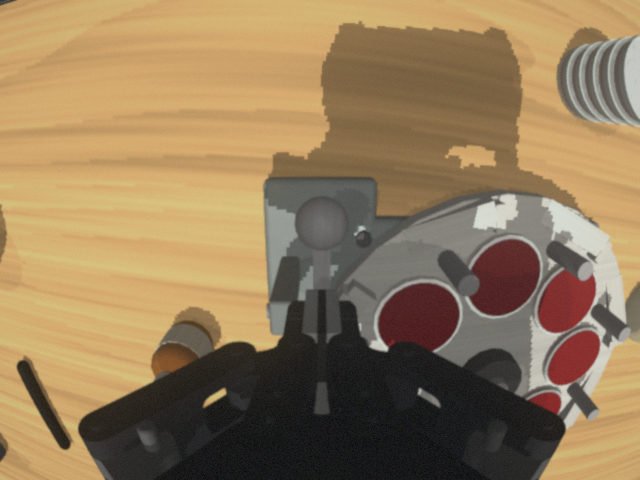

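View pics/p3.png

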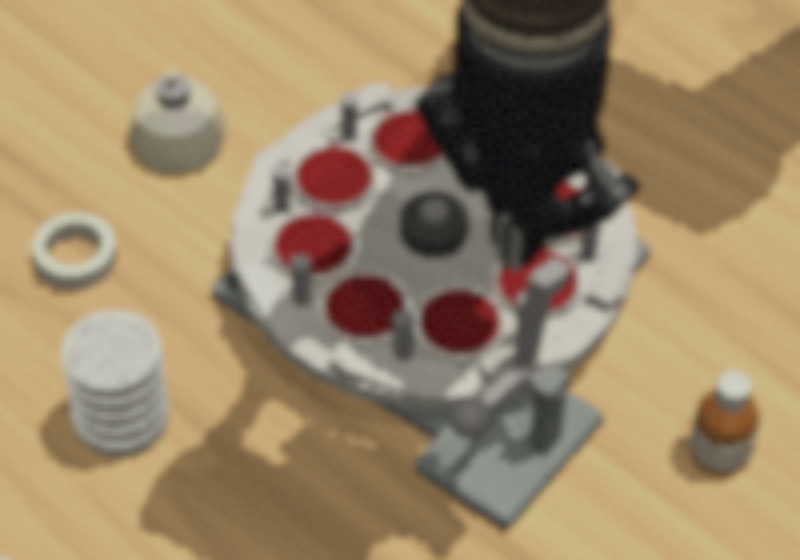

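The pawl is up: in p3 the arm stands at about (540,310) and the ball lies to +x at (468,415). Next I'll push the wheel clockwise by a peg on the side away from the pawl.

```bash
cat > push.py <<'E'
from frame import *
from plant import env
def pose(phi,off,z=83):
    t=np.array([-np.sin(phi),np.cos(phi)])  # ccw tangent
    p=CTR+96*np.array([np.cos(phi),np.sin(phi)])+off*t
    return [*p,z],q_down(*t)
E
python3 - <<'E'
from push import *
ph0=PEG0-np.radians(135); w0=YAW-np.radians(9.28); print("wheel0",w0)
for d in (0,.76): 
    for o in (32,17): print(env.ik(*pose(ph0-d,o)))
p,q=pose(ph0,32,150); env.movep([p[0],p[1],210],q)
p,q=pose(ph0,32); print(env.movel(p,rate=150,max_force=8))
for w in np.linspace(w0,0.69,6):
    p,q=pose(ph0-(w-w0),17); print(env.movel(p,q,rate=60,max_force=25),env.read_ft_force())
p,q=pose(ph0-(.69-w0),35); print(env.movel(p,q,rate=100,max_force=15))
p[2]=230; env.movel(p,rate=200)
p=[450,30,240]; env.movep(p,q_down(1,0)); env.sleep(.2)
c=env.get_calibration("wrist"); im=env.capture("wrist");cv2.imwrite("pics/q1.png",im)
r=dishes(im,c);print(r,"wheel mod 45deg:",[(np.degrees(YAW)-r[3]+k)*np.pi/180 for k in (0,45)],env.read_time())
E
```

```text
wheel0 -0.06935162043182994
[-0.23  0.4   1.91 -0.    0.83  1.57]
[-0.23  0.38  1.94 -0.    0.82  1.57]
[-0.22  0.29  2.08 -0.    0.78  2.34]
[-0.2   0.27  2.1  -0.    0.77  2.36]
False
False [0.72 0.75 0.32]
False [ 0.69 -0.81  0.25]
False [ 0.69  0.63 -1.02]
False [-0.02 -0.6  -0.  ]
False [-0.29 -0.68  0.18]
False [ 0.12  0.21 -0.43]
False
(array([540.16,  16.79]), array([74.52, 74.66, 74.56, 74.37, 74.5 , 74.66]), array([-169.44, -124.39,  -79.43,  -34.19,   55.95,  100.95]), np.float64(10.741848568699469)) wheel mod 45deg: [np.float64(-0.09486569112120219), np.float64(0.6905324722762461)] 14.8417
```

View pics/q1.png

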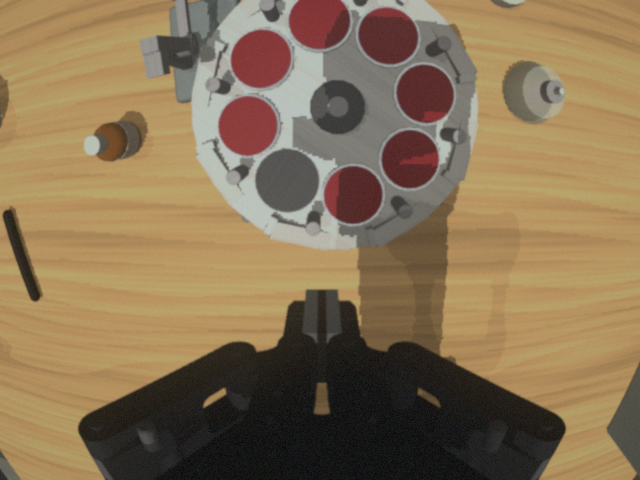

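The wheel reads 0.69 rad, which is inside the 0.6–0.785 window, and the pawl is still up. I'll tip it down now.

Run:
```python
from frame import *
from plant import env
env.movep(W(66+20,114,215),QB)
print(env.movel(W(86,114,120),rate=150,max_force=8))
print(env.movel(W(66-31,114,120),rate=80,max_force=25),env.read_ft_force())
env.sleep(.5)
print(env.movel(W(66-31,114,220),rate=200,max_force=10))
C=[];
for i,p in enumerate([(470,40,230),(430,-20,230)]):
    (env.movep(p,q_down(1,0)) if i==0 else env.movel(p)); env.sleep(.3)
    c=env.get_calibration("wrist"); im=env.capture("wrist");cv2.imwrite(f"pics/r{i}.png",im);C.append(c)
    r=dishes(im,c);print(r[0],(np.degrees(YAW)-r[3]+45)*np.pi/180)
s=env.capture("scene");cv2.imwrite("pics/r3.png",cv2.resize(s[180:320,220:420],None,fx=4,fy=4,interpolation=2));print(env.read_time())
cv2.imwrite("pics/r2.png",env.capture("top"))
print("expected ball px",proj(C[0],W(66,114,117),True),"nose-end arm",proj(C[0],W(-8,114,72),True))
a,b=[cv2.imread(f"pics/{n}0.png")[0:190,70:270] for n in "wr"]
cv2.imwrite("pics/cmp.png",cv2.resize(np.hstack([a,b]),None,fx=2,fy=2))
```

```text
False
False [-0.33  0.39 -0.27]
False
[540.11  16.97] 0.6892901344192082
[539.77  16.37] 0.6905622558609282
20.35
expected ball px [171.53  57.41] nose-end arm [205.13 160.42]
```

View pics/cmp.png

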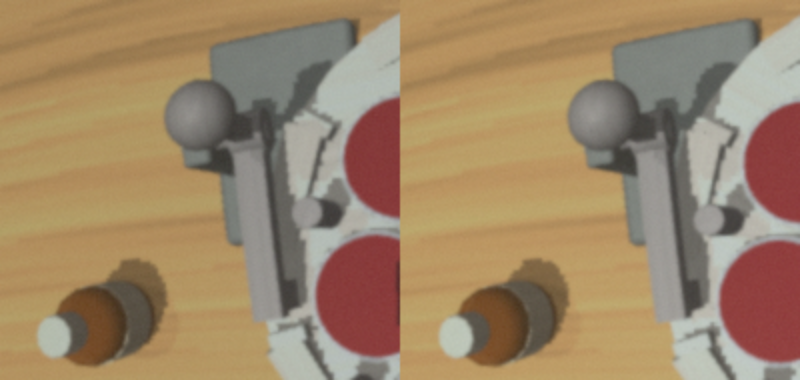

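View pics/r3.png

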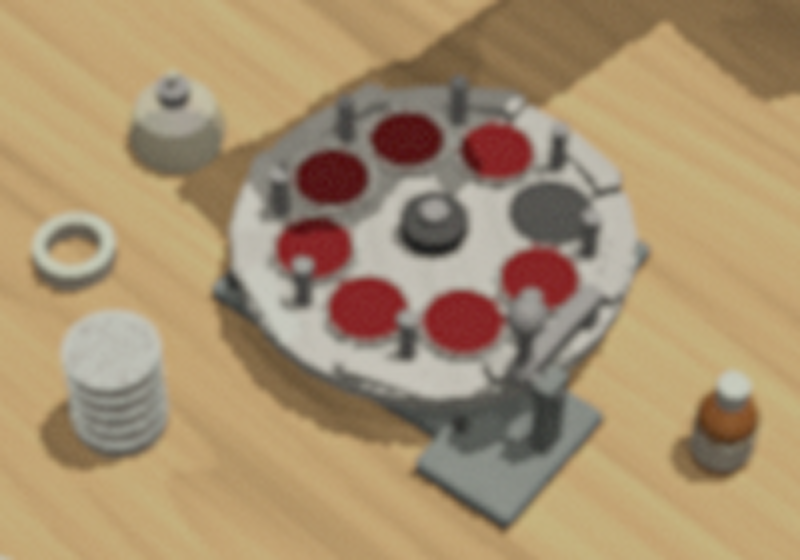

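View pics/r2.png

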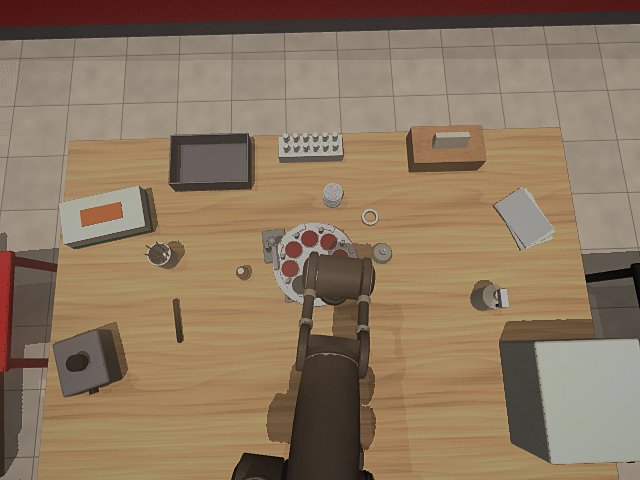

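In the side-by-side, the pawl's ball and arm end sit at the same pixels as at the start, when it was fully down. The wheel is 0.69, the empty well has moved one station clockwise, and the bystanders are where they were. Handing in.

Run:
```python
from plant import env
print(env.read_ft_force(),env.finish_job(),env.read_time())
```

```text
the job is handed in; nothing more can be done
the job is handed in; nothing more can be done
```

The job is done and handed in. With the closed fingertips I pushed the ball lever over so the pawl lifted and stayed up. I then pushed the wheel clockwise by one peg from about −0.07 to 0.69 rad, and tipped the raised arm back so the pawl dropped.

- **Wheel:** after the drop, two wrist views put it at 0.689 and 0.691 rad, inside the 0.6–0.785 window.
- **Pawl:** the ball and arm end match their starting, fully-down positions by eye in a side-by-side of the wrist views, so the pawl looks fully seated in the next notch.
- **Bystanders:** they look unmoved in the top and scene views.
- **Force and time:** none of the force stops (8–25 N) tripped, and the last reading before hand-in was about 20 s of the 54 s allowed.
- **Small disagreements:** the base angle came out as 5.3° from the ball and 4.4° from the base-plate edge. I used 5.3° because the arm-end position agreed with it to about 0.5 mm. Either value leaves the wheel inside the window. An early rough fix of the hub from the two fixed cameras disagreed by about 13 mm, so I used the wrist views instead.

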